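# Hang the work lamp on the swing arm over the junction box

### The job

Give the junction box some light: hang the yellow cordless work lamp by its handle on the hook at the end of the blue swing arm, with the hook rod in the notch in the middle of the handle, and have the arm swung round so that the lamp hangs still and straight above the open grey-white junction box. Do not tip the lamp over on the way, and leave the other things on the board where they are.

Things in the scene. Friction and masses are not known exactly. Their poses are not given: they have to be found in the camera images.
- lamp_center (a point): Centre (half-way up) of the loose work lamp, about 0.4 kg, 193 mm high, 97 mm above its underside: black foot 80 mm across, white diffuser, yellow cap 86 mm across (its top 115 mm above the underside), and over it a rigid arched handle in yellow and black. z is up, x runs along the handle; half a turn makes no difference. It stands upright on the board.
- lamp_notch (a point): Middle of the underside of the handle's top bar, on the lamp's axis, 181 mm above its underside: the roof (12 mm thick) of a notch 24 mm wide, 6 mm deep, in which the hook rod should lie. The bar runs along the lamp's x, 58 mm to either side. Beneath it, down to the cap, is a clear opening 60 mm high and 92 mm wide. From the notch the lamp hangs balanced.
- grip_a (a point): Centre of the handle's straight black grip on the lamp's plus x side, 31 mm from the axis, 182 mm above the underside: 14 mm thick along the lamp's y, 14 mm high, straight for 15 mm either way along x. Gripping here leaves the notch free for the hook.
- grip_b (a point): Centre of the handle's straight black grip on the lamp's minus x side, 31 mm from the axis, 182 mm above the underside: 14 mm thick along the lamp's y, 14 mm high, straight for 15 mm either way along x. Gripping here leaves the notch free for the hook.
- hook_seat (a point): Where the lamp's notch should rest: the top of the level steel hook rod (8 mm thick, axis 300 mm above the table), 250 mm from the pivot. y points outward along the arm. The rod is free from the tube's end cap (23 mm across, 28 mm inward) to the upturned tip (from 26 to 38 mm outward, 16 mm higher). The handle must pass over the tip, inward along the arm, and be lowered.
- pivot (a point): Point on the upright pivot axis of the swing arm, at the height of the arm's axis, 300 mm above the table. The stand (post 28 mm across, round foot 150 mm across) is fixed on the board and reaches 40 mm above this point. The blue arm is a level tube 20 mm across, out to 222 mm from here, with a brace beneath its first 95 mm.
- swing_arm (a joint): Angle of the swing arm about the post, rad, growing anticlockwise seen from above, limits -0.8 and 2.2. The arm stays where it is left; a push of about 2 to 3 N on its tube turns it.
- box_center (a point): Centre of the open junction box fixed on the board: grey-white, square 105 x 105 mm, 55 mm high, with terminals inside and black conduit stubs on two sides; this point is 27.5 mm above its underside. It lies beneath the path of the hook, to within 20 mm.
- lampholder_center (a point): Centre of a loose white lampholder on a black square back box, 66 mm wide, 76 mm high. To be left alone.
- tape_center (a point): Centre of a loose roll of black tape lying flat, 68 mm across, 22 mm high. To be left alone.
- screwdriver: Red-handled screwdriver lying on the board, 190 mm long. To be left alone.
- cover_center (a point): Centre of the loose grey-white cover of the junction box, 105 x 105 x 8 mm, lying on the board. To be left alone.
- pliers_center (a point): Pivot of the loose pliers with red handles, 170 mm long, lying on the board. To be left alone.
Things that resemble listed ones, but are neither listed nor needed, are in the scene too. There is more than one size of the part that bears lamp_center; the job needs the larger.

How it is judged:
By the outcome, as a careful person would: the job done as asked, in the order asked, and still so for the second after the job is handed in, with the robot touching nothing.
It also fails if it takes over 67 s, if anything falls off the work surface, if the arm or the gripper's body presses on something with over 40 N, if the wrist force passes 120 N, or if a joint passes its speed limit or range.

### The arm

A 6-joint arm with a two-finger parallel gripper is mounted at the origin on the work surface. World frame = base frame: x ahead of the robot, y to its left, z up, the work surface at z = 0. Lengths are in m, angles in rad, forces in N, time in s.
With the tool pointing down it reaches from about 0.35 to 0.85 m from the base axis. Payload 8.1 kg.
Tool frame: the origin (TCP) lies on the centre line of the jaws, within the pads' length; the fingertips stand 14 mm ahead of it and the grasp point (between the pads) lies 5 mm behind it (arm.tip_extent is the distance from the TCP to the fingertips, in m); z points along the fingers, y is the line along which they close (so a half turn about z gives the same grasp; the last joint's range is limited). The gripper opens to 93 mm and grips with 3 to 60 N. Pads are 15 mm wide; open, the fingers measure 128 mm over their backs; the gripper's body (75 mm by 188 mm) begins 65 mm behind the grasp point.
Start: joints at [-1.335, 0.13, 1.488, -0, 1.523, -0.085], TCP at [0.189, -0.569, 0.21] pointing down, gripper open.
Joint ranges: [-2.96, 2.96], [-0.89, 2.26], [0.02, 2.5], [-1.34, 4.48], [0, 2.73], [-2.66, 2.66]. Speed limits (rad/s): [2.39, 2.39, 2.79, 3.14, 3.14, 3.14].

### API

Orientations are given as a unit quaternion [w, x, y, z].
In Python, from cell import arm, eyes gives the robot as it stands.
- The arm moves only by the shell command python3 -m pendant 'ROWS' [FORCE]. ROWS is JSON, a list of rows, each a list of 3 entries, a list of its own where there are three numbers: the turn, a rotation vector about the tool's x, y, z in rad, then the shift along the tool's x, y, z in mm, then the opening, from 0 (shut) to 1 (fully open). A call has 1 to 5 rows; each row is the pose to reach, as a shift and turn from the pose commanded when the call began, along the tool's axes at that moment; what a row does not reach only later rows make up. A row lasts 1/10 s, in which the tool goes at most 50 mm and 8.59 degrees, less where a joint would pass 70% of its speed; a pose out of reach is approached as far as the arm can. A call with a gripper value outside its range is refused whole. The fingers move at their own pace and stop on an object; FORCE is the grip in N (left out, the last holds). Time passes only in rows, so rows that repeat a pose let the fingers close. It gives the time, the measured TCP pose, the force, the opening and the grip force at its end, in the units of the state.
- arm.state(): the state, without advancing time (a new reading comes with each control period).
- eyes.capture(name): name is "scene" or "top" or "wrist"; returns the picture (420x560x3 uint8, blue, green, red); there is no depth.
- eyes.camera_info(name): a dict with "fx", "fy", "cx", "cy" (pixels), "origin" and "attitude" of the camera in the world; the wrist camera has in their place "hand_eye" (4x4, takes a point from camera to tool coordinates, whose origin is the TCP and whose axes are the flange's). Camera axes: x right, y down, z forward; pixel columns grow to the right and rows downward; lengths in m; the calibration is good to about 2 mm. A picture is of the moment at which its call begins: read the wrist's pose just before it. camera_info takes no time and is no camera call.
- arm.hand_in(): hands the job in; it is judged then, once.
The state is a dict: "clock": time; "joint_pos": joint angles; "qd": joint speeds; "tau": joint torques, N m; "ee_pos": TCP position; "eef_rot": TCP orientation; "wrist_force": force on the tool from outside, world axes, zero at the start; "wrist_torque": the same for the moment, N m; "grip_width": finger opening in m; "finger_force": force on a finger pad.
Only numpy, scipy, OpenCV 4.12 (cv2) and the standard library are available. Lean on these libraries where they do the work, as an engineer would, in place of code of your own. Each camera call takes 0.05 s, during which the arm holds its last target. There are 200 camera calls.

## Working session

There is one attempt and no reset: what is moved stays moved. The work goes in short steps, Python scripts to look and compute and a shell command to move; the robot and the scene stay as the last step left them, time stands still between calls to the robot, and variables do not carry over. Pictures are saved under pics/ and viewed, at most 10 in all, crops included, and the job is handed in when it is done.

```bash
mkdir -p pics; ls; python3 - <<'E'
from cell import arm, eyes
import cv2,numpy as np
for n in("scene","top"):
    i=eyes.camera_info(n);print(n,i)
    cv2.imwrite(f"pics/{n}0.png",eyes.capture(n))
print(eyes.camera_info("wrist"));print(arm.state(),arm.tip_extent)
E
```

```text
pics
scene {'fx': 419.5986979406061, 'fy': 419.5986979406061, 'cx': 284.0149284010387, 'cy': 208.6460495772536, 'origin': array([1.04852596, 0.46747402, 0.86636679]), 'attitude': array([-0.17203729,  0.3956664 ,  0.83511725, -0.34121906])}
top {'fx': 527.8225636071841, 'fy': 527.8225636071841, 'cx': 280.11422331932846, 'cy': 211.1776831481233, 'origin': array([0.38463995, 0.02993935, 1.50884771]), 'attitude': array([-0.02691661,  0.71564474, -0.6973239 ,  0.02945318])}
{'fx': 307.52324320506267, 'fy': 307.52324320506267, 'cx': 283.9388642646143, 'cy': 208.6529384771297, 'hand_eye': array([[-3.06658594e-04, -9.70603704e-01, -2.40683102e-01,
         6.72661307e-02],
       [ 9.99999219e-01, -6.05534242e-06, -1.24969728e-03,
         6.86071354e-04],
       [ 1.21150339e-03, -2.40683297e-01,  9.70602948e-01,
        -1.74769934e-01],
       [ 0.00000000e+00,  0.00000000e+00,  0.00000000e+00,
         1.00000000e+00]])}
{'clock': 0.1, 'joint_pos': array([-1.33538376e+00,  1.31089806e-01,  1.48917700e+00, -8.23060664e-06,
        1.52298095e+00, -8.54048347e-02]), 'qd': array([ 0.00052382, -0.00095431, -0.00296441, -0.00010198,  0.00074758,
        0.00137833]), 'tau': array([ 1.54609421e-03, -5.61340213e+01, -4.93096447e+01,  7.70279369e-02,
        2.91457580e-02, -4.26152621e-05]), 'ee_pos': array([ 0.1890977 , -0.56886829,  0.20858623]), 'eef_rot': array([-8.24917603e-04,  9.87161718e-01,  1.59721815e-01, -6.61103164e-05]), 'wrist_force': array([-0.1684737 , -0.25350694,  0.88859496]), 'wrist_torque': array([-0.00343346, -0.00488558,  0.00456176]), 'finger_force': 0.0, 'grip_width': 0.09287552566113944} 0.014
```

View pics/scene0.png

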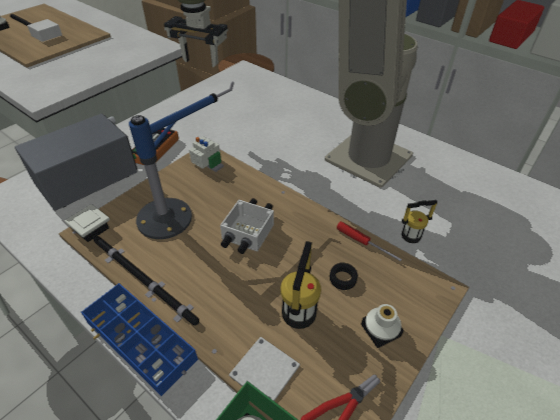

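View pics/top0.png

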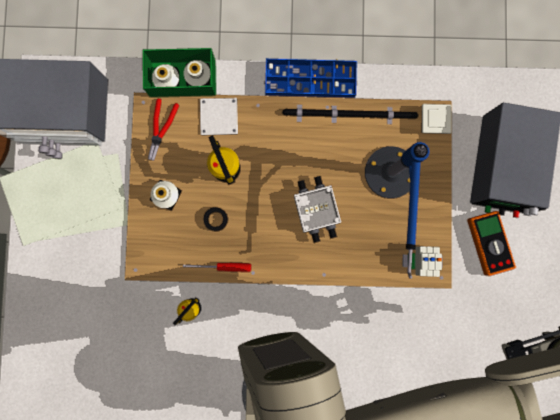

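Two yellow lamps: the one at top (224,163) / scene (300,290) on the board is clearly larger than the one at top (188,310) / scene (418,220); the larger one is meant. I'll confirm it in an enlarged crop.

```bash
cat > h.py <<'E'
from cell import arm, eyes
import cv2,numpy as np
from scipy.spatial.transform import Rotation as R
def Rq(q): return R.from_quat([q[1],q[2],q[3],q[0]]).as_matrix()
def cam(n):
    i=eyes.camera_info(n); K=(i['fx'],i['fy'],i['cx'],i['cy'])
    if n=='wrist':
        s=arm.state(); T=np.eye(4);T[:3,:3]=Rq(s['eef_rot']);T[:3,3]=s['ee_pos'];T=T@i['hand_eye']
        return K,T[:3,3],T[:3,:3]
    return K,np.array(i['origin']),Rq(i['attitude'])
def ray(c,p):
    K,o,A=c; return o,A@np.array([(p[0]-K[2])/K[0],(p[1]-K[3])/K[1],1.])
def onz(c,p,z):
    o,d=ray(c,p); return o+d*(z-o[2])/d[2]
def proj(c,X):
    K,o,A=c; v=A.T@(np.asarray(X)-o); return np.array([K[0]*v[0]/v[2]+K[2],K[1]*v[1]/v[2]+K[3]])
def tri(c1,p1,c2,p2):
    o1,d1=ray(c1,p1);o2,d2=ray(c2,p2)
    t=np.linalg.lstsq(np.stack([d1,-d2],1),o2-o1,rcond=None)[0]
    a,b=o1+t[0]*d1,o2+t[1]*d2; return (a+b)/2,np.linalg.norm(a-b)
E
python3 - <<'E'
from h import *
T=cv2.imread('pics/top0.png');S=cv2.imread('pics/scene0.png');c=cam('top');s=cam('scene')
f=lambda a,x,y,w,h,k:cv2.resize(a[y:y+h,x:x+w],None,fx=k,fy=k,interpolation=cv2.INTER_CUBIC)
A=np.hstack([f(T,190,130,66,66,6),f(S,262,234,66,66*1,6)])
B=np.hstack([f(T,360,135,99,40,4),f(S,170,75,99,40,4)])
cv2.imwrite('pics/c1.png',np.vstack([A,B[:, :792]]))
print(onz(c,(420,151),.34),onz(c,(410,276),.3),onz(c,(412,246),.3),onz(c,(318,209),.055),onz(c,(224,160),.19))
# pivot: scene top
print(onz(s,(138,120),.34),onz(s,(233,84),.316))
E
```

```text
[ 0.6217569  -0.28346672  0.34      ] [ 0.34093783 -0.27272754  0.3       ] [ 0.40926104 -0.27688891  0.3       ] [ 0.50964884 -0.07834786  0.055     ] [0.615971   0.17153958 0.19      ]
[ 0.62566998 -0.2785616   0.34      ] [ 0.34176446 -0.26215994  0.316     ]
```

View pics/c1.png

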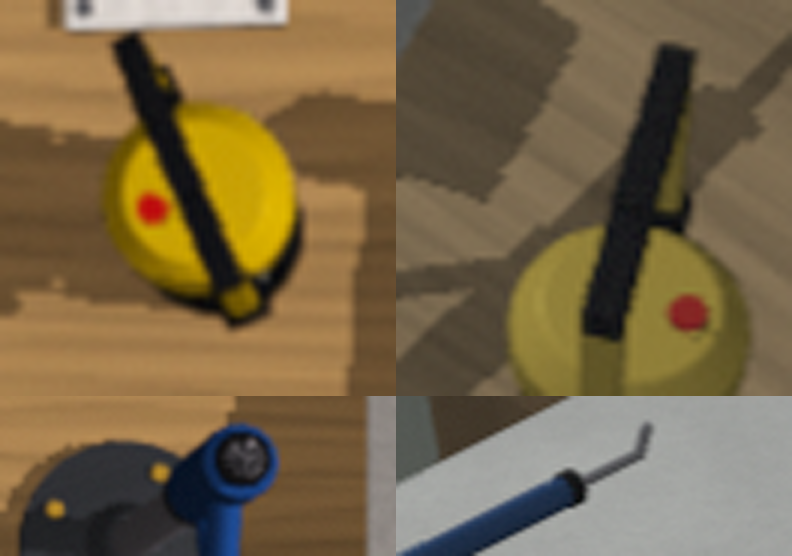

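The crop shows the larger lamp: the bar runs in top from about (212,136) to (229,178), in scene from (309,241) to (296,290). The hook tip is free, at scene (233,82).

```bash
cat >> h.py <<'E'
def rows(x,y,z,yaw):
    "shift mm / turn rad (tool axes) to TCP x,y,z, tool x at yaw deg, pointing down"
    s=arm.state();A=Rq(s['eef_rot']);a=np.radians(yaw)
    B=np.array([[np.cos(a),np.sin(a),0],[np.sin(a),-np.cos(a),0],[0,0,-1]])
    print('turn',R.from_matrix(A.T@B).as_rotvec().round(3),'shift',(1e3*A.T@(np.array([x,y,z])-s['ee_pos'])).round(1))
E
python3 - <<'E'
from h import *
t=cam('top');s=cam('scene')
a=tri(t,(211.7,136.3),s,(308.8,241.5));b=tri(t,(228.7,178),s,(296.5,290.3));print('lamp',a,b,(a[0]+b[0])/2)
p=tri(t,(420.75,151),s,(138,119));print('piv',p)
print('tip',tri(t,(410,276),s,(233,82)))
T=cv2.imread('pics/top0.png')
g=T[175:245,285:350];m=((g.min(2)>165)).astype('uint8');m=cv2.morphologyEx(m,cv2.MORPH_CLOSE,np.ones((9,9)))
r=cv2.minAreaRect(np.argwhere(m)[:,::-1].astype(np.float32));print(r);print('box',onz(t,np.array(r[0])+[285,175],.055))
rows(.424,-.273,.37,-2)
E
```

```text
lamp (array([0.64560051, 0.19835223, 0.302538  ]), np.float64(0.020136620396256275)) (array([0.59354592, 0.16486557, 0.05671963]), np.float64(0.015129635047607339)) [0.61957322 0.1816089  0.17962882]
piv (array([ 0.62179044, -0.28531447,  0.33794703]), np.float64(0.0011002829236979328))
tip (array([ 0.34032554, -0.26604521,  0.3200912 ]), np.float64(0.004193112082646524))
((32.59715270996094, 33.369171142578125), (37.76680374145508, 37.715904235839844), 75.25643920898438)
box [ 0.51136996 -0.0771988   0.055     ]
turn [-0.002  0.     0.356] shift [ 316.2 -207.  -161. ]
```

```bash
python3 - <<'E'
from h import *
t=cam('top');s=cam('scene')
a=tri(t,(211.7,136.3),s,(296.5,290.3));b=tri(t,(228.7,178),s,(308.8,241.5));print('lamp',a,b,(a[0]+b[0])/2)
E
python3 -m pendant '[[[0,0,0],[0,0,-160],1],[[0,0,0],[0,0,-160],1],[[0,0,0],[0,0,-160],1],[[0,0,0.356],[80,-50,-160],1],[[0,0,0.356],[120,-80,-160],1]]' >/dev/null
python3 -c "from h import *;rows(.424,-.273,.37,-2)"
```

```text
lamp (array([0.67401365, 0.20718249, 0.19062923]), np.float64(0.006029196410923658)) (array([0.56792092, 0.15857194, 0.20124367]), np.float64(0.003613327578067099)) [0.62096729 0.18287721 0.19593645]
turn [ 0.003 -0.001  0.05 ] shift [ 176.6 -216.9   -1. ]
```

```bash
python3 -m pendant '[[[0,0,0.05],[177,-217,0],1],[[0,0,0.05],[177,-217,0],1],[[0,0,0.05],[177,-217,0],1],[[0,0,0.05],[177,-217,0],1],[[0,0,0.05],[177,-217,0],1]]' >/dev/null
python3 -m pendant '[[[0,0,0],[35,-43,0],1],[[0,0,0],[35,-43,0],1],[[0,0,0],[35,-43,0],1]]'
python3 - <<'E'
from h import *
rows(.424,-.273,.37,-2)
w=eyes.capture('wrist');cv2.imwrite('pics/w1.png',w);c=cam('wrist')
print(proj(c,(.424,-.273,.31)),proj(c,(.34,-.268,.316)),arm.state()['joint_pos'])
E
```

```text
clock: 1.4
ee_pos: [0.4405, -0.2513, 0.3668]
eef_rot: [-0.0, 1.0, -0.011, -0.0]
wrist_force: [-0.3, -0.3, -0.2]
grip_width: 0.0931
finger_force: 0.0
turn [-0.     0.001  0.012] shift [-16.   22.1  -3.2]
[310.18101831 239.31149141] [305.27235741 336.10065479] [-6.21833875e-01 -1.29411899e-01  1.46454410e+00 -5.69284127e-04
  1.80722176e+00  9.73612236e-01]
```

View pics/w1.png

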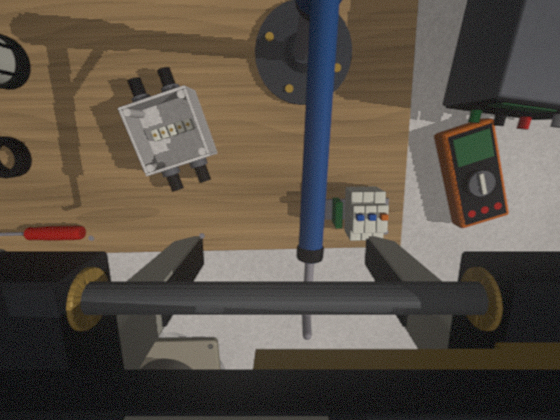

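The wrist view shows the tube (312,150) between the open fingers, a bit right of the middle; the box at (167,130). I'll lower the fingers over the tube.

```bash

python3 -m pendant '[[[0,0,0],[0,22,0],1],[[0,0,0],[0,22,0],1],[[0,0,0],[0,22,40],1],[[0,0,0],[0,22,76],1],[[0,0,0],[0,22,76],0.5]]' >/dev/null
python3 -m pendant '[[[0,0,0],[0,0,0],0.45],[[0,0,0],[0,0,0],0.45],[[0,0,0],[0,0,0],0.45],[[0,0,0],[0,0,0],0.45]]'
python3 - <<'E'
from h import *
P=np.array([.622,-.283])
for th in (165,150,135,122,118.4):
    a=np.radians(th);q=P+.182*np.array([np.cos(a),np.sin(a)])+.011*np.array([np.sin(a),-np.cos(a)])
    print(th,q);rows(q[0],q[1],.292,max(th-180,-45))
E
```

```text
clock: 2.35
ee_pos: [0.44, -0.2751, 0.2932]
eef_rot: [0.001, 1.0, -0.013, 0.001]
wrist_force: [-0.1, 0.1, -0.1]
grip_width: 0.0578
finger_force: 0.0
165 [ 0.44904851 -0.22526975]
turn [ 0.001 -0.003  0.236] shift [  7.7 -50.    1.1]
150 [ 0.46988338 -0.18247372]
turn [ 0.001 -0.003  0.497] shift [ 27.4 -93.3   1.1]
135 [ 0.50108474 -0.14652839]
turn [ 0.001 -0.003  0.759] shift [  57.7 -130.1    1.1]
122 [ 0.53488322 -0.12282613]
turn [ 0.001 -0.003  0.759] shift [  90.8 -154.7    1.1]
118.4 [ 0.54511253 -0.11767209]
turn [ 0.001 -0.003  0.759] shift [ 100.9 -160.1    1.2]
```

```bash

python3 -m pendant '[[[0,0,0.06],[1,-12,0],0.45],[[0,0,0.12],[4,-25,0],0.45],[[0,0,0.18],[6,-37,0],0.45],[[0,0,0.24],[8,-50,0],0.45],[[0,0,0.3],[12,-61,0],0.45]]' >/dev/null
python3 -c "
from h import *
P=np.array([.622,-.283])
print(arm.state()['ee_pos'],arm.state()['wrist_force'])
for th in (150,143,135,130,125,121):
    a=np.radians(th);q=P+.182*np.array([np.cos(a),np.sin(a)])+.011*np.array([np.sin(a),-np.cos(a)])
    rows(q[0],q[1],.292,max(th-180,-45))
"
```

```text
[ 0.45319201 -0.21392415  0.29236543] [-0.86698559 -2.59136116  1.23477217]
turn [ 0.001 -0.002  0.195] shift [  5.6 -35.2   0.3]
turn [ 0.001 -0.002  0.317] shift [ 12.6 -56.3   0.3]
turn [ 0.001 -0.002  0.456] shift [ 23.6 -79.3   0.3]
turn [ 0.001 -0.002  0.456] shift [ 32.  -92.7   0.3]
turn [ 0.001 -0.002  0.456] shift [  41.6 -105.4    0.3]
turn [ 0.001 -0.002  0.456] shift [  50.1 -114.9    0.3]
```

```bash

python3 -m pendant '[[[0,0,0.09],[2,-17,0],0.45],[[0,0,0.18],[5,-34,0],0.45],[[0,0,0.27],[11,-50,0],0.45],[[0,0,0.36],[17,-65,0],0.45],[[0,0,0.45],[24,-79,0],0.45]]' >/dev/null
python3 -m pendant '[[[0,0,0],[8,-9,0],0.45],[[0,0,0],[17,-17,0],0.45],[[0,0,0],[22,-22,0],0.45],[[0,0,0],[25,-25,0],0.45],[[0,0,0],[25,-25,0],0.45]]'
python3 - <<'E'
from h import *
w=eyes.capture('top');cv2.imwrite('pics/t2.png',w);w=eyes.capture('scene');cv2.imwrite('pics/s2.png',w)
cv2.imwrite('pics/c2.png',w[60:360,60:440])
P=np.array([.622,-.283])
for th in (121,118.4):
    a=np.radians(th);q=P+.182*np.array([np.cos(a),np.sin(a)])+.011*np.array([np.sin(a),-np.cos(a)])
    rows(q[0],q[1],.292,-45)
E
```

```text
clock: 3.85
ee_pos: [0.5368, -0.1466, 0.2915]
eef_rot: [0.0, 0.926, -0.378, 0.0]
wrist_force: [-0.2, -1.1, 0.1]
grip_width: 0.042
finger_force: 0.2
turn [-0.001 -0.001  0.009] shift [-16.8 -18.8  -0.5]
turn [-0.001 -0.001  0.009] shift [-14.1 -26.6  -0.5]
```

View pics/s2.png

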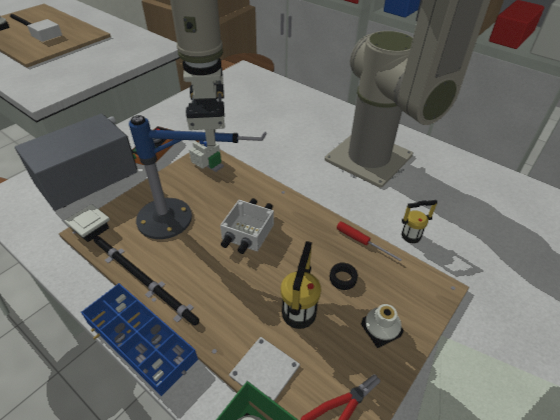

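The arm follows: hook tip now at scene (265,134). I still have to push it a few cm further over the box (247,225).

```bash

python3 - <<'E'
from h import *
s=cam('scene');P=np.array([.622,-.283])
for p,z in(((265,134),.318),((236,138),.3)):
    q=onz(s,p,z)[:2]-P;print(np.degrees(np.arctan2(q[1],q[0])),np.hypot(*q))
for th in (126,122,119):
    a=np.radians(th);q=P+.175*np.array([np.cos(a),np.sin(a)])+.011*np.array([np.sin(a),-np.cos(a)])
    print(th);rows(q[0],q[1],.292,-50)
E
```

```text
124.72412526707716 0.28400947588389247
125.65145515819194 0.21687207501078398
126
turn [-0.001 -0.001  0.096] shift [-14.1  -2.3  -0.5]
122
turn [-0.001 -0.001  0.096] shift [-10.9 -14.1  -0.5]
119
turn [-0.001 -0.001  0.096] shift [ -8.  -22.8  -0.5]
```

```bash

python3 -m pendant '[[[0,0,0.03],[-3,-7,0],0.45],[[0,0,0.06],[-5,-14,0],0.45],[[0,0,0.1],[-7,-20,0],0.45],[[0,0,0.1],[-8,-24,0],0.45],[[0,0,0.1],[-8,-24,0],0.45]]'
python3 - <<'E'
from h import *
w=eyes.capture('scene');cv2.imwrite('pics/s3.png',w)
cv2.imwrite('pics/c3.png',cv2.resize(w[90:240,120:320],None,fx=4,fy=4,interpolation=cv2.INTER_CUBIC))
E
```

```text
clock: 4.45
ee_pos: [0.5475, -0.1234, 0.2915]
eef_rot: [-0.0, 0.906, -0.424, 0.0]
wrist_force: [-0.1, -0.3, 1.2]
grip_width: 0.042
finger_force: 0.4
```

View pics/c3.png

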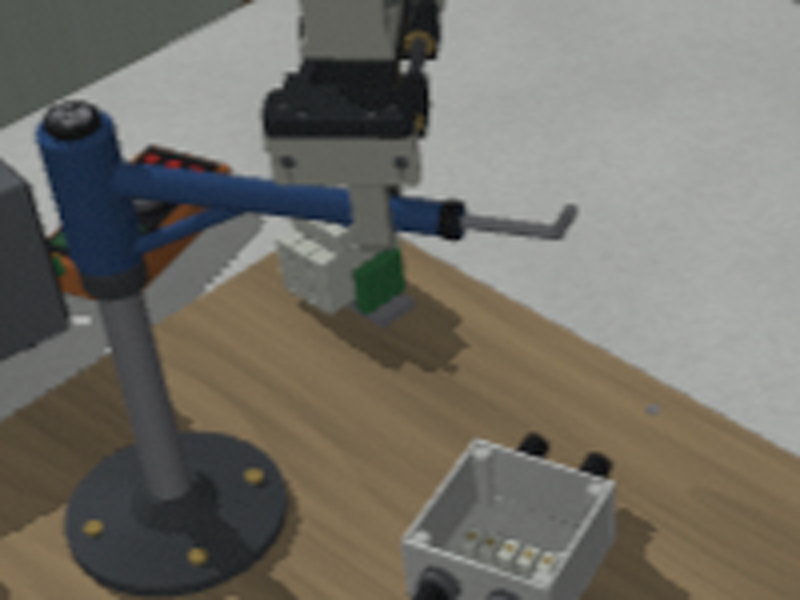

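The crop shows the hook tip at (574,210), the rod bend at (558,231) and the end cap at (453,220), i.e. scene (263.5,142.5), (259.5,147.8), (233,145).

```bash

python3 - <<'E'
from h import *
s=cam('scene');P=np.array([.622,-.283])
for p,z in(((263.5,142.5),.318),((259.5,147.8),.3),((233,145),.3)):
    q=onz(s,p,z);print(q);q=q[:2]-P;print(np.degrees(np.arctan2(q[1],q[0])),np.hypot(*q))
# pivot check from scene cap (crop 74,117)
print(onz(s,(120+74/4,90+117/4),.34))
# box from scene: rim corners
c=[(482,445),(612,488),(546,590),(408,542)]
print(np.mean([onz(s,(120+x/4,90+y/4),.055) for x,y in c],0))
E
```

```text
[ 0.4865282  -0.03125263  0.318     ]
118.28584903740334 0.2858834490268866
[ 0.48876952 -0.04148213  0.3       ]
118.88280492061679 0.2758282860005483
[ 0.51924222 -0.0935504   0.3       ]
118.47547755060421 0.21552334912775764
[ 0.62310153 -0.28015148  0.34      ]
[ 0.50037587 -0.07961059  0.055     ]
```

```bash

python3 -m pendant '[[[0,0,0],[0,0,-40],0.6],[[0,0,0],[0,0,-85],1],[[0,0,0],[0,0,-85],1],[[0,0,0],[0,0,-85],1]]'
python3 -c "
from h import *
rows(.575,.161,.33,25)"
```

```text
clock: 4.9
ee_pos: [0.5482, -0.1239, 0.378]
eef_rot: [-0.0, 0.906, -0.424, 0.002]
wrist_force: [-0.6, -0.2, -0.6]
grip_width: 0.0695
finger_force: 0.0
turn [-0.    -0.004 -1.312] shift [-201.7 -203.    47.9]
```

```bash

python3 -m pendant '[[[0,0,-0.14],[-30,-30,0],1],[[0,0,-0.28],[-60,-60,0],1],[[0,0,-0.42],[-90,-90,0],1],[[0,0,-0.56],[-120,-120,0],1],[[0,0,-0.7],[-150,-150,0],1]]'
python3 -m pendant '[[[0,0,-0.14],[0,0,0],1],[[0,0,-0.28],[0,0,0],1],[[0,0,-0.42],[0,0,0],1],[[0,0,-0.56],[0,0,0],1],[[0,0,-0.61],[0,0,0],1]]'
python3 -m pendant '[[[0,0,0],[0,0,0],1],[[0,0,0],[0,0,0],1]]' >/dev/null
python3 - <<'E'
from h import *
c=cam('wrist');w=eyes.capture('wrist');cv2.imwrite('pics/w4.png',w)
rows(.575,.161,.33,25)
for x in(-58,-31,0,31,58):
    a=np.radians(24.6);print(x,proj(c,(.620+x/1e3*np.cos(a),.182+x/1e3*np.sin(a),.193)))
E
```

```text
clock: 5.4
ee_pos: [0.566, 0.0892, 0.3742]
eef_rot: [0.0, 0.996, -0.085, -0.001]
wrist_force: [0.4, -0.8, -0.9]
grip_width: 0.0927
finger_force: 0.0
clock: 5.9
ee_pos: [0.5661, 0.0877, 0.374]
eef_rot: [-0.0, 0.976, 0.218, -0.002]
wrist_force: [-0.1, 0.1, -0.0]
grip_width: 0.0927
finger_force: 0.0
turn [-0.001  0.001 -0.004] shift [ 38.6 -63.1  45.2]
-58 [228.82052189 165.08234273]
-31 [227.84566138 141.15096546]
0 [226.68025183 112.54189245]
31 [225.46234784  82.64415908]
58 [224.35600064  55.48497885]
```

View pics/w4.png

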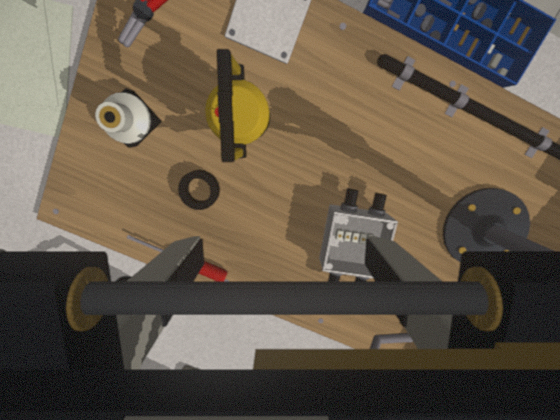

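The wrist view shows the bar of the large lamp from (224,50) to (228,161), close to the prediction.

```bash

python3 - <<'E'
from h import *
c=cam('wrist');w=cv2.imread('pics/w4.png')
m=(w[:,:,:].max(2)<45).astype('uint8')[30:175,205:240]
n,l,st,ce=cv2.connectedComponentsWithStats(m);k=1+st[1:,4].argmax();pts=np.argwhere(l==k)[:,::-1].astype(np.float32)+[205,30]
r=cv2.minAreaRect(pts.astype(np.float32));b=cv2.boxPoints(r);print(r,st[k])
a=onz(c,(224,50),.193);b=onz(c,(228,161.5),.193);d=a-b;yw=np.degrees(np.arctan2(d[1],d[0]));M=(a+b)/2
print(a,b,np.hypot(*d[:2]),yw,M)
g=M-.031*d/np.linalg.norm(d);print('grip_b',g)
rows(g[0],g[1],.240,yw);rows(g[0],g[1],.177,yw)
E
```

```text
((224.44671630859375, 82.90177917480469), (66.19656372070312, 12.493062973022461), 88.09085083007812) [ 13  20  14  67 285]
[0.67772039 0.20856356 0.193     ] [0.57077121 0.16028481 0.193     ] 0.11734122813339733 24.295259149876042 [0.6242458  0.18442418 0.193     ]
grip_b [0.59599124 0.17166958 0.193     ]
turn [-0.001  0.001  0.008] shift [ 62.3 -63.9 135.2]
turn [-0.001  0.001  0.008] shift [ 62.4 -63.9 198.2]
```

```bash

python3 -m pendant '[[[0,0,0.008],[35,-35,0],1],[[0,0,0.008],[61,-64,0],1],[[0,0,0.008],[61,-64,45],1],[[0,0,0.008],[61,-64,90],1],[[0,0,0.008],[61,-64,130],1]]' >/dev/null
python3 -m pendant '[[[0,0,0],[0,0,0],1],[[0,0,0],[0,0,0],1],[[0,0,0],[0,0,0],1]]'
python3 - <<'E'
from h import *
c=cam('wrist');w=eyes.capture('wrist');cv2.imwrite('pics/w5.png',w)
rows(.595,.171,.177,24.3)
E
```

```text
clock: 6.95
ee_pos: [0.5966, 0.1715, 0.2499]
eef_rot: [0.0, 0.977, 0.211, 0.002]
wrist_force: [0.4, 0.6, 0.8]
grip_width: 0.0928
finger_force: 0.0
turn [ 0.001 -0.005  0.001] shift [-2.3 -0.4 73.2]
```

View pics/w5.png

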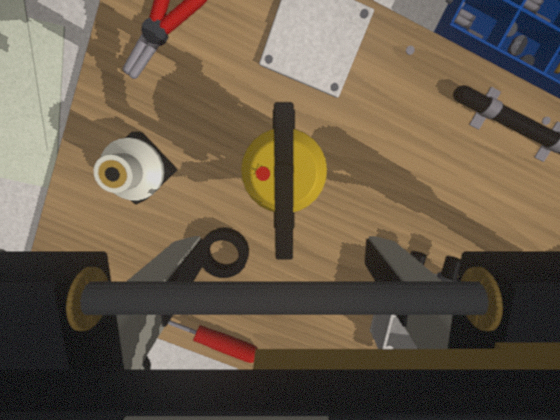

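The bar runs from (284,102) to (285,259), centred between the fingers.

```bash

python3 - <<'E'
from h import *
c=cam('wrist')
a=onz(c,(284.5,102),.193);b=onz(c,(284.5,259),.193);d=a-b;yw=np.degrees(np.arctan2(d[1],d[0]));M=(a+b)/2
print(np.hypot(*d[:2]),yw,M);g=M-.031*d/np.linalg.norm(d);rows(g[0],g[1],.177,yw)
E
python3 -m pendant '[[[0,0,0],[0,0,25],1],[[0,0,0],[0,0,50],1],[[0,0,0],[0,0,73],1],[[0,0,0],[0,0,73],1],[[0,0,0],[0,0,73],1]]'
```

```text
0.12060922838976994 24.374384385989178 [0.62315832 0.18232045 0.193     ]
turn [ 0.001 -0.005 -0.   ] shift [-3.   0.9 73.2]
clock: 7.5
ee_pos: [0.5961, 0.1714, 0.1755]
eef_rot: [0.0, 0.977, 0.211, 0.001]
wrist_force: [0.3, 0.8, 0.4]
grip_width: 0.0932
finger_force: 0.0
```

```bash

python3 -m pendant '[[[0,0,0],[0,0,0],0.1],[[0,0,0],[0,0,0],0],[[0,0,0],[0,0,0],0],[[0,0,0],[0,0,0],0],[[0,0,0],[0,0,0],0]]' 55
python3 -m pendant '[[[0,0,0],[0,0,0],0],[[0,0,0],[0,0,0],0],[[0,0,0],[0,0,0],0],[[0,0,0],[0,0,0],0]]'
python3 -m pendant '[[[0,0,0],[0,0,-10],0],[[0,0,0],[0,0,-25],0],[[0,0,0],[0,0,-45],0],[[0,0,0],[0,0,-60],0],[[0,0,0],[0,0,-60],0]]'
```

```text
clock: 8.0
ee_pos: [0.5952, 0.1713, 0.1735]
eef_rot: [-0.0, 0.977, 0.211, 0.0]
wrist_force: [-0.6, 0.3, -0.2]
grip_width: 0.0573
finger_force: 0.0
clock: 8.4
ee_pos: [0.5951, 0.1713, 0.1732]
eef_rot: [-0.0, 0.977, 0.211, -0.0]
wrist_force: [0.1, 0.1, -0.0]
grip_width: 0.0254
finger_force: 0.0
clock: 8.9
ee_pos: [0.5967, 0.1716, 0.2371]
eef_rot: [0.0, 0.977, 0.211, 0.003]
wrist_force: [0.7, -0.0, -4.2]
grip_width: 0.0132
finger_force: 55.0
```

```bash

python3 - <<'E'
from h import *
w=eyes.capture('scene');print(arm.state()['ee_pos'],arm.state()['wrist_torque'])
t=eyes.capture('wrist')
a=cv2.resize(w[140:340,220:420],(560,560),interpolation=cv2.INTER_CUBIC)
b=cv2.resize(t[60:300,190:380],(240,303));p=np.zeros((560,240,3),'uint8');p[:303]=b
cv2.imwrite('pics/c6.png',np.hstack([a,p]))
E
```

```text
[0.59610432 0.17148055 0.23514087] [-0.04723514  0.02761322  0.00067411]
```

View pics/c6.png

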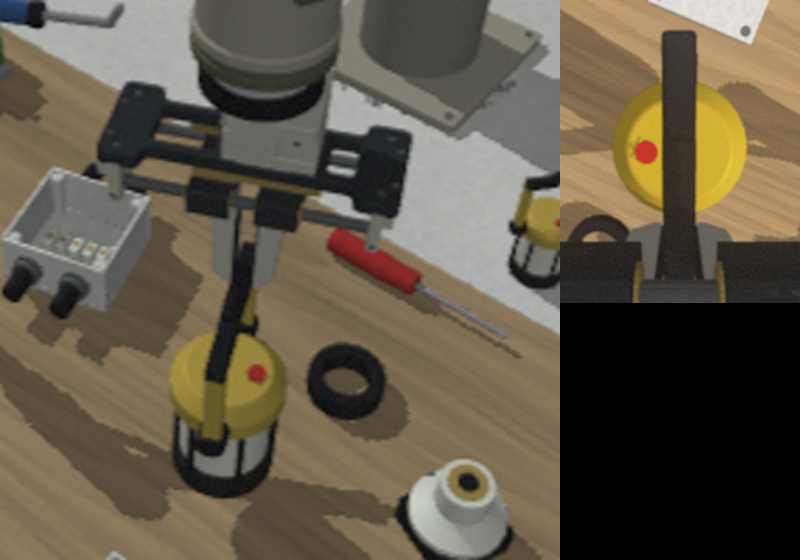

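The lamp is lifted (foot at (222,480) in the left crop); red button at (257,373) in the scene crop and (646,152) in the wrist crop. I'll use the button to find how it sits in the grip.

```bash

python3 - <<'E'
from h import *
t=cam('top');s=cam('scene');w=cam('wrist')
def red(im,x0,x1,y0,y1):
    m=(im[:,:,2]>140)&(im[:,:,1]<90)&(im[:,:,0]<90);q=np.argwhere(m[y0:y1,x0:x1]);return q.mean(0)[::-1]+[x0,y0],len(q)
a=red(cv2.imread('pics/top0.png'),205,235,150,180);b=red(cv2.imread('pics/scene0.png'),300,325,275,300)
print(a,b,tri(t,a[0],s,b[0]))
c=red(eyes.capture('scene'),300,325,262,285);d=red(eyes.capture('wrist'),240,280,160,200);e=red(cv2.imread('pics/w5.png'),240,280,160,190)
p,er=tri(s,c[0],w,d[0]);print(c,d,p,er)
print('btn tool',Rq(arm.state()['eef_rot']).T@(p-arm.state()['ee_pos']),arm.state()['ee_pos'])
E
```

```text
** On entry to DLASCL parameter number  4 had an illegal value
 ** On entry to DLASCL parameter number  4 had an illegal value
 ** On entry to DLASCL parameter number  4 had an illegal value
 ** On entry to DLASCL parameter number  4 had an illegal value
 ** On entry to DLASCL parameter number  5 had an illegal value
 ** On entry to DLASCL parameter number  4 had an illegal value<stdin>:4: RuntimeWarning: Mean of empty slice.
  ret = um.true_divide(
Traceback (most recent call last):
  File "h.py", line 19, in tri
    t=np.linalg.lstsq(np.stack([d1,-d2],1),o2-o1,rcond=None)[0]
      ~~~~~~~~~~~~~~~^^^^^^^^^^^^^^^^^^^^^^^^^^^^^^^^^^^^^^^
numpy.linalg.LinAlgError: SVD did not converge in Linear Least Squares
```

```bash

python3 - <<'E'
from h import *
t=cam('top');s=cam('scene');w=cam('wrist')
def red(im,x0,x1,y0,y1):
    f=im.astype(int);m=(f[:,:,2]>90)&(f[:,:,2]-f[:,:,1]>60);q=np.argwhere(m[y0:y1,x0:x1]);return (q.mean(0)[::-1]+[x0,y0] if len(q) else None),len(q)
a=red(cv2.imread('pics/top0.png'),205,235,150,180);b=red(cv2.imread('pics/scene0.png'),300,325,275,300)
c=red(eyes.capture('scene'),300,325,262,285);d=red(eyes.capture('wrist'),240,280,160,200);print(a,b,c,d)
print(tri(t,a[0],s,b[0]))
p,er=tri(s,c[0],w,d[0]);print(p,er)
print('btn tool',Rq(arm.state()['eef_rot']).T@(p-arm.state()['ee_pos']),arm.state()['ee_pos'])
E
```

```text
(array([214.84375, 164.375  ]), 32) (array([310.25925926, 285.59259259]), 27) (array([311.5862069 , 273.27586207]), 29) (array([257.57971014, 181.48913043]), 276)
(array([0.61322812, 0.20207384, 0.13300396]), np.float64(0.0017353638164842144))
[0.61508607 0.20283943 0.17840417] 0.0024530239969238
btn tool [ 0.03200804 -0.02034841  0.05342596] [0.5944563  0.17111322 0.2318903 ]
```

```bash

python3 -m pendant '[[[0,0,0],[0,0,-20],0],[[0,0,0],[0,0,-45],0],[[0,0,0],[0,0,-70],0],[[0,0,0],[0,0,-95],0],[[0,0,0],[0,0,-105],0]]'
python3 -m pendant '[[[0,0,0],[0,0,0],0],[[0,0,0],[0,0,0],0],[[0,0,0],[0,0,0],0]]'
python3 -c "
from h import *
rows(.4363,-.003,.337,28.5)"
```

```text
clock: 9.6
ee_pos: [0.5956, 0.1714, 0.3402]
eef_rot: [0.0, 0.977, 0.211, 0.001]
wrist_force: [0.4, -0.5, -4.6]
grip_width: 0.013
finger_force: 55.0
clock: 9.9
ee_pos: [0.5944, 0.1711, 0.3358]
eef_rot: [-0.0, 0.977, 0.211, -0.002]
wrist_force: [-0.4, 0.0, -4.8]
grip_width: 0.0128
finger_force: 55.0
turn [-0.001  0.004 -0.072] shift [-215.9   93.3   -0.5]
```

```bash

python3 -m pendant '[[[0,0,-0.01],[-15,6,0],0],[[0,0,-0.02],[-35,15,0],0],[[0,0,-0.03],[-60,26,0],0],[[0,0,-0.05],[-85,37,0],0],[[0,0,-0.07],[-110,48,0],0]]' >/dev/null
python3 -m pendant '[[[0,0,0],[-28,9,0],0],[[0,0,0],[-55,17,0],0],[[0,0,0],[-80,25,0],0],[[0,0,0],[-97,33,0],0],[[0,0,0],[-109,37,0],0]]' >/dev/null
python3 -m pendant '[[[0,0,0],[0,0,0],0],[[0,0,0],[0,0,0],0],[[0,0,0],[0,0,0],0]]'
python3 - <<'E'
from h import *
s=cam('scene');w=cam('wrist');a=eyes.capture('scene');b=eyes.capture('wrist')
cv2.imwrite('pics/s7.png',a);cv2.imwrite('pics/w7.png',b)
A=cv2.resize(a[80:280,180:380],(480,480),interpolation=cv2.INTER_CUBIC);B=cv2.resize(b,(320,240));p=np.zeros((480,320,3),'uint8');p[:240]=B
cv2.imwrite('pics/c7.png',np.hstack([A,p]))
rows(.4363,-.003,.337,28.5)
print(proj(w,(.487,-.033,.318)),arm.state()['joint_pos'])
E
```

```text
clock: 11.2
ee_pos: [0.4369, -0.0016, 0.338]
eef_rot: [-0.0, 0.969, 0.246, -0.0]
wrist_force: [-0.7, 0.0, -5.0]
grip_width: 0.0127
finger_force: 55.0
turn [-0.     0.    -0.001] shift [-1.1  0.9  1. ]
[362.86703764 193.24309357] [-1.21466989e-01 -3.30601608e-01  1.68739336e+00  1.60572988e-04
  1.78540133e+00  9.52693945e-01]
```

View pics/c7.png

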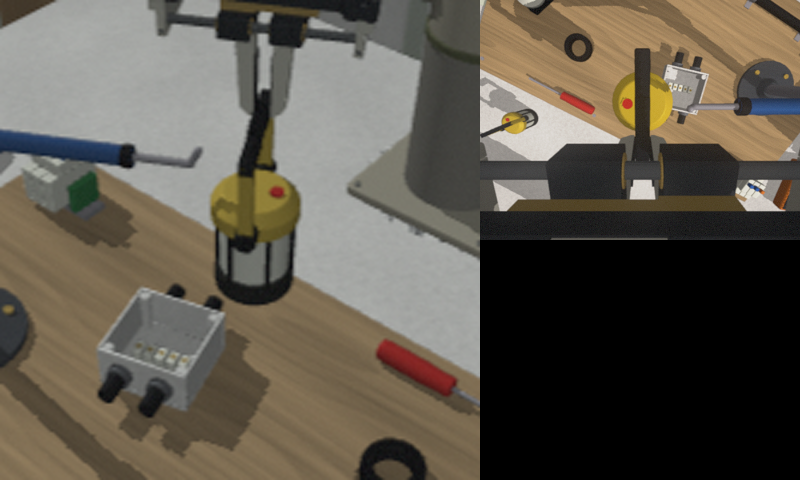

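The left crop shows the lamp held upright, outside the hook tip at (197,152); the right (wrist) view shows the rod level with the handle's middle, tip at about (692,106). Now the exact numbers.

```bash

python3 - <<'E'
from h import *
w=cam('wrist');b=cv2.imread('pics/w7.png');st=arm.state();A=Rq(st['eef_rot'])
# rod: grey bright ridge vs. position between x=380..445 ; tube: blue centroid
f=b.astype(int)
for x in(480,500,530):
    c=f[160:215,x];m=np.where((c[:,0]-c[:,2]>30))[0];print('tube',x,m.min()+160,m.max()+160)
    z=.3;p=onz(w,(x,(m.min()+m.max())/2+160),z);print((A.T@(p-st['ee_pos'])*1e3).round(1))
for x in (385,400,420,435): print(x,f[176:198,x].mean(1).round().astype(int))
# bar far end
print('barcol',f[70:100,284].mean(1).round().astype(int))
E
```

```text
tube 480 173 199
[ 30.8 137.7  37.9]
tube 500 173 200
[ 30.4 151.7  37.9]
tube 530 173 199
[ 30.8 172.6  37.9]
385 [200 202 197 200 188 130  98 110 125 135 144 155 157 157 148 137 130 133
 137 129 131 132]
400 [130 132 135 139 134 108  99 108 124 137 147 154 153 157 151 135 127 131
 134 134 135 133]
420 [136 143 140 141 135 106  98 113 123 138 147 154 156 158 147 136 130 133
 137 137 134 137]
435 [132 131 133 126 109  94 100 112 124 133 145 150 159 154 145 137 132 134
 136 133 134 132]
barcol [139 139 140 139 134 129 131 127 132 139 139 136 137 132  87  43  44  47
  47  49  54  51  50  51  49  51  54  50  54  48]
```

```bash

python3 - <<'E'
from h import *
w=cam('wrist');st=arm.state();A=Rq(st['eef_rot'])
for q,z in(((284,84.5),st['ee_pos'][2]+.0195),((284,84.5),st['ee_pos'][2]+.0135),((400,185.7),.3),((458,185.7),.3),((365,187),.318)):
    print(q,(A.T@(onz(w,q,z)-st['ee_pos'])*1e3).round(1))
u=np.array([-.477,.879]);rows(.4768+.06*u[0]*0,-.0776,.338,28.5)
E
```

```text
(284, 84.5) [ 89.1   0.7 -19.5]
(284, 84.5) [ 90.    0.7 -13.5]
(400, 185.7) [31.  81.7 37.9]
(458, 185.7) [ 31.  122.3  37.9]
(365, 187) [33.2 52.6 20. ]
turn [-0.     0.    -0.001] shift [-1.  85.8 -0.1]
```

```bash

python3 -m pendant '[[[0,0,0],[0.5,12,0],0],[[0,0,0],[0.5,30,0],0],[[0,0,0],[0.5,50,0],0],[[0,0,0],[0.5,70,0],0],[[0,0,0],[0.5,82,0],0]]'
python3 -m pendant '[[[0,0,0],[0,5,0],0],[[0,0,0],[0,5,0],0],[[0,0,0],[0,5,0],0],[[0,0,0],[0,5,0],0]]'
python3 - <<'E'
from h import *
s=cam('scene');w=cam('wrist');a=eyes.capture('scene');b=eyes.capture('wrist')
cv2.imwrite('pics/s8.png',a);cv2.imwrite('pics/w8.png',b)
A=cv2.resize(a[90:210,180:300],(480,480),interpolation=cv2.INTER_CUBIC);B=cv2.resize(b[100:280,220:460],(320,240),interpolation=cv2.INTER_CUBIC);p=np.zeros((480,320,3),'uint8');p[:240]=B
cv2.imwrite('pics/c8.png',np.hstack([A,p]))
st=arm.state();R_=Rq(st['eef_rot']);f=b.astype(int)
for x in(400,430,470):
    c=f[150:225,x];m=np.where((c[:,0]-c[:,2]>30))[0]
    print(x,m.min()+150,m.max()+150,(R_.T@(onz(w,(x,(m.min()+m.max())/2+150),.3)-st['ee_pos'])*1e3).round(1))
print(st['ee_pos'])
E
```

```text
clock: 11.8
ee_pos: [0.4769, -0.0758, 0.3379]
eef_rot: [0.0, 0.97, 0.245, -0.0]
wrist_force: [0.1, -0.7, -4.7]
grip_width: 0.0131
finger_force: 55.0
clock: 12.2
ee_pos: [0.4782, -0.0779, 0.3384]
eef_rot: [-0.0, 0.969, 0.246, 0.0]
wrist_force: [-0.4, -0.1, -4.4]
grip_width: 0.0133
finger_force: 55.0
400 173 199 [30.7 81.9 38.5]
430 173 200 [ 30.3 102.9  38.5]
470 173 199 [ 30.7 130.9  38.5]
[ 0.47824031 -0.07799855  0.33848101]
```

View pics/c8.png

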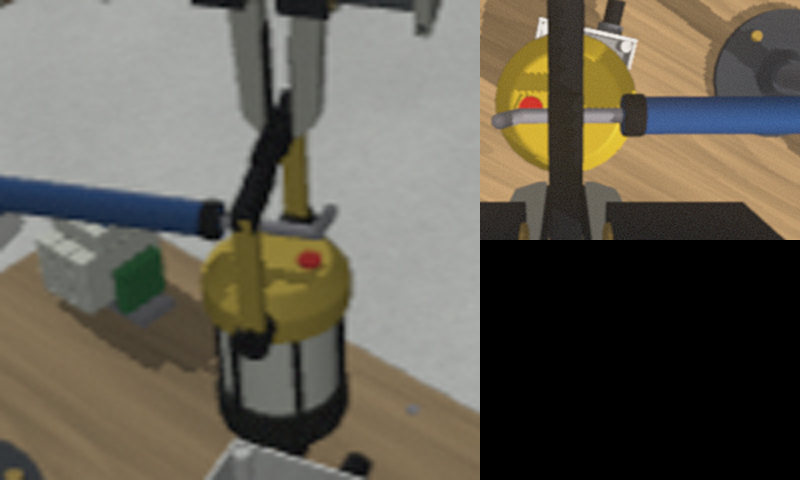

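The rod passes through the handle: tip at (497,120), bar at (566,120), end cap at (632,115) in the right crop. Lowering.

```bash

python3 -m pendant '[[[0,0,0],[0,0,10],0],[[0,0,0],[0,0,20],0],[[0,0,0],[0,0,28],0],[[0,0,0],[0,0,34],0],[[0,0,0],[0,0,34],0]]' | grep -E 'pos|force'
python3 -m pendant '[[[0,0,0],[0,0,2],0],[[0,0,0],[0,0,3],0],[[0,0,0],[0,0,3],0]]' | grep -E 'pos|force'
python3 -m pendant '[[[0,0,0],[0,0,1],0],[[0,0,0],[0,0,2],0],[[0,0,0],[0,0,2],0]]'| grep -E 'pos|force'
```

```text
ee_pos: [0.4777, -0.0784, 0.3027]
wrist_force: [-0.6, 0.0, -5.0]
finger_force: 55.0
ee_pos: [0.4784, -0.0786, 0.3015]
wrist_force: [-0.4, -0.4, -5.1]
finger_force: 55.0
ee_pos: [0.4783, -0.0785, 0.2991]
wrist_force: [0.4, -0.4, -4.7]
finger_force: 55.0
```

```bash

for i in 1; do
python3 -m pendant '[[[0,0,0],[0,0,1],0],[[0,0,0],[0,0,1.5],0],[[0,0,0],[0,0,1.5],0],[[0,0,0],[0,0,1.5],0]]' | grep -E 'pos|force'
python3 -m pendant '[[[0,0,0],[0,0,1],0],[[0,0,0],[0,0,1.5],0],[[0,0,0],[0,0,1.5],0],[[0,0,0],[0,0,1.5],0]]'| grep -E 'pos|force'
done
python3 -m pendant '[[[0,0,0],[0,0,0.5],0],[[0,0,0],[0,0,1],0],[[0,0,0],[0,0,1],0],[[0,0,0],[0,0,1],0]]'| grep -E 'pos|force'
```

```text
ee_pos: [0.4783, -0.0785, 0.2977]
wrist_force: [0.4, 0.3, -5.2]
finger_force: 55.0
ee_pos: [0.4784, -0.0785, 0.2963]
wrist_force: [-0.3, -0.4, -4.9]
finger_force: 55.0
ee_pos: [0.4784, -0.0786, 0.2957]
wrist_force: [-1.6, -0.2, -0.3]
finger_force: 55.0
```

```bash

python3 -m pendant '[[[0,0,0],[0,0,0],0.2],[[0,0,0],[0,0,0],0.3],[[0,0,0],[0,0,0],0.4],[[0,0,0],[0,0,0],0.5],[[0,0,0],[0,0,0],0.6]]' 10| grep -E 'pos|force|width'
python3 -m pendant '[[[0,0,0],[0,0,0],0.7],[[0,0,0],[0,0,0],0.7],[[0,0,0],[0,0,0],0.7],[[0,0,0],[0,0,0],0.7],[[0,0,0],[0,0,0],0.7]]'| grep -E 'pos|force|width'
python3 - <<'E'
from h import *
a=eyes.capture('scene');b=eyes.capture('wrist')
cv2.imwrite('pics/s9.png',a);cv2.imwrite('pics/w9.png',b)
A=cv2.resize(a[90:250,180:340],(480,480),interpolation=cv2.INTER_CUBIC);B=cv2.resize(b[100:280,220:460],(320,240),interpolation=cv2.INTER_CUBIC);p=np.zeros((480,320,3),'uint8');p[:240]=B
cv2.imwrite('pics/c9.png',np.hstack([A,p]))
E
```

```text
ee_pos: [0.4784, -0.0785, 0.2953]
wrist_force: [-0.3, 0.2, -0.0]
grip_width: 0.0463
finger_force: 0.0
ee_pos: [0.4784, -0.0785, 0.2953]
wrist_force: [-0.1, -0.1, 0.1]
grip_width: 0.0649
finger_force: 0.0
```

I've miscounted: that was 11 pictures viewed, one over the limit of 10. From here I check by numbers only.

```bash

python3 -m pendant '[[[0,0,0],[0,0,-10],0.75],[[0,0,0],[0,0,-30],0.75],[[0,0,0],[0,0,-55],0.75],[[0,0,0],[0,0,-85],0.75],[[0,0,0],[0,0,-110],0.75]]'| grep -E 'pos|force|width'
python3 -m pendant '[[[0,0,0],[-40,0,-30],0.75],[[0,0,0],[-80,0,-60],0.75],[[0,0,0],[-110,0,-90],0.75],[[0,0,0],[-110,0,-90],0.75],[[0,0,0],[-110,0,-90],0.75]]'| grep -E 'pos|clock'
cat > chk.py <<'E'
from h import *
t=cam('top');s=cam('scene')
def yel(im,x0,x1,y0,y1):
    h=cv2.cvtColor(im,cv2.COLOR_BGR2HSV);m=cv2.inRange(h,(20,140,60),(33,255,255))[y0:y1,x0:x1]
    n,l,st,c=cv2.connectedComponentsWithStats(m);k=1+st[1:,4].argmax();return c[k]+[x0,y0],st[k]+[x0,y0,0,0,0]
def red(im,x0,x1,y0,y1):
    f=im.astype(int);q=np.argwhere(((f[:,:,2]>90)&(f[:,:,2]-f[:,:,1]>60))[y0:y1,x0:x1]);return (q.mean(0)[::-1]+[x0,y0]).round(1) if len(q) else None
for k in range(3):
    a=eyes.capture('scene');b=eyes.capture('top');y=yel(a,200,300,100,260);z=yel(b,260,370,130,290)
    print(y[0].round(1),y[1],z[0].round(1),z[1],red(a,225,290,120,215))
cv2.imwrite('pics/sA.png',a);cv2.imwrite('pics/tA.png',b)
p=tri(s,y[0],t,z[0]);print('cap',p,'top-ray z.19',onz(t,z[0],.238))
E
python3 chk.py
```

```text
ee_pos: [0.4784, -0.0785, 0.4077]
wrist_force: [-0.3, -0.4, -0.2]
grip_width: 0.0697
finger_force: 0.0
clock: 16.7
ee_pos: [0.3816, -0.1312, 0.4968]
[248.6 174.6] [231 160  36  29 758] [311.6 208.6] [301 191  25  32 455] [257.1 168.8]
[248.7 174.7] [231 160  36  29 757] [311.6 208.6] [301 191  25  32 455] [257.1 168.8]
[248.6 174.7] [231 160  36  29 758] [311.6 208.6] [301 191  25  32 455] [257.1 168.8]
cap (array([ 0.50113229, -0.05647704,  0.2205343 ]), np.float64(0.016115474575828088)) top-ray z.19 [ 0.49447157 -0.04913887  0.238     ]
```

```bash

python3 - <<'E'
from h import *
i=eyes.camera_info('wrist');K=(i['fx'],i['fy'],i['cx'],i['cy'])
T=np.eye(4);T[:3,:3]=Rq(np.array([0,1,-.011,0])/np.hypot(1,.011));T[:3,3]=(.4405,-.2513,.3668);T=T@i['hand_eye'];w=(K,T[:3,3],T[:3,:3])
c=[(120,110),(194,87),(216,156),(148,176)]
q=np.array([onz(w,p,.055) for p in c]);print(q.round(3),q.mean(0))
t=cam('top')
im=cv2.imread('pics/tA.png');f=im.astype(int)
m=((f[:,:,0]-f[:,:,2]>40)).astype('uint8')[140:230,300:450]
n,l,st,ce=cv2.connectedComponentsWithStats(m);k=1+st[1:,4].argmax();p=np.argwhere(l==k)[:,::-1]+[300,140]
print(st[k])
p=p[p[:,0]<395];X=np.array([onz(t,a,.305)[:2] for a in p]);u=np.linalg.svd(X-X.mean(0),full_matrices=False)[2][0];th=np.degrees(np.arctan2(u[1],u[0]))%180;print('arm',th,X.mean(0),len(X))
P=np.array([.6225,-.283]);d=X.mean(0)-P;print(np.degrees(np.arctan2(d[1],d[0])))
for B in ((.5114,-.0772),q.mean(0)[:2]): e=np.array(B)-P;print('box',np.degrees(np.arctan2(e[1],e[0])),np.hypot(*e))
E
```

```text
[[ 0.546 -0.006  0.055]
 [ 0.576 -0.121  0.055]
 [ 0.474 -0.146  0.055]
 [ 0.445 -0.036  0.055]] [ 0.51043117 -0.07718432  0.055     ]
[ 36  14  75  44 635]
arm 118.73312623234811 [ 0.56014623 -0.16999384] 495
118.88873820566575
box 118.36214822584458 0.23387357695986097
box 118.5687630206174 0.2343491376403745
```

```bash
python3 -c "
from h import *
s=cam('scene');print(proj(s,(.505,-.0634,.238)),proj(s,(.505,-.0634,.123)))
print(arm.hand_in())"
```

```text
[248.46230038 168.85398419] [250.4052124  204.06874239]
the job is handed in; nothing more can be done
None
```

I handed the job in with the larger lamp hanging still from the hook by its notch, the arm swung to within about 0.5° of the junction box, and the robot clear. I viewed 11 pictures, one over the limit of 10, so the final position rests on measurements rather than a look.

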